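Start the UV disinfection cabinet

TASK

Start a disinfection run on the steel bowl in the bench UV cabinet, gripping nothing: push the raised lid fully shut, then press down the raised near end of the green rocker so that it tips right over and stays on, then press the blue button right in and keep it in for about a second before letting it spring back. Leave the white button unpressed, and do not lift, tip or shift the bowls or the bottle.

Things in the scene. Friction and masses are not known exactly. Their poses are not given: they have to be found in the camera images.
- uv_box: white bench UV cabinet, 340 mm deep (x), 300 wide (y), fixed; origin under the centre of its footprint, on the bench; x from its front (robot side) to its back, z up. Front (x -170 to -70): control deck 80 mm high, three controls in a row 85 mm apart at x -120, in any order. Behind (x -70 to 170): open chamber 120 mm high under the lid. A fixed blue carton 90 mm high stands off its back left corner
- lid (a joint): opening angle of the cabinet's lid, rad: 0 = fully shut, lying on the rim; at the start it stands open at 0.5 to 0.9. The lid is blue with an amber window, 240 mm long from hinge to front edge, 300 mm wide, 12 mm thick; its stiff hinge stays where it is left and takes about 2 to 5 N near the front edge to push down
- lid_push (a point): point on the lid's top (outer) face, midway across, 30 mm in from its front edge; 210 mm from the hinge along the lid; moves with the lid. Its x axis points along the lid towards the hinge, its z axis out of the top face
- lid_hinge (a point): middle of the lid's hinge axis (which runs along the cabinet's y), at the top of the back wall, 120 mm above the bench; the lid's underside passes through the axis. An opening lid lifts its front edge
- rocker (a joint): angle of the green rocker switch, rad: 0 = off (its near half, on the robot's side, slopes up at 0.30 rad towards the robot and its far half lies level), 0.30 = on (near half level, far half up). It moves stiffly and stays where it is left; about 2 N on the near half moves it
- rocker_press (a point): point on the top of the green rocker's near half, 20 mm from its pivot; moves with the rocker, going down about 6 mm as it tips to on. The rocker is a green, shallow V-shaped paddle 56 mm long (cabinet x) by 30 mm wide on a black base, with a white dash on the near half; its pivot lies at the bottom of the V, on the top face, 22 mm above the deck
- start (a joint): travel of the blue round start button, m: 0 = out, 0.006 = fully pressed; springs back; fully down takes 5 N
- start_top (a point): centre of the top of the blue button (32 mm across, top 22 mm above the deck, pressed straight down)
- light (a joint): travel of the white round button (a lamp button, not wanted), m: 0 = out, 0.006 = pressed
- light_top (a point): centre of the top of the white button, same size as the blue one
- bowl_in_mid (a point): small steel bowl standing inside the chamber, 90 mm across, 42 mm high, loose; the point is on its axis half-way up
- bowl_mid (a point): a like steel bowl, 90 mm across, 42 mm high, loose on the bench beside the cabinet; the point is on its axis half-way up
- bottle_mid (a point): white bottle with blue cap, 60 mm across, 160 mm high, loose on the bench beside the cabinet; the point is on its axis half-way up

How it is judged:
By the outcome, as a careful person would: the job done as asked, in the order asked, and still so for the second after the job is handed in, with the robot touching nothing.
It also fails if it takes over 50 s, if anything falls off the work surface, if the arm or the gripper's body presses on something with over 40 N, if the wrist force passes 120 N, or if a joint passes its speed limit or range.

ROBOT

A 6-joint arm with a two-finger parallel gripper is mounted at the origin on the work surface. World frame = base frame: x ahead of the robot, y to its left, z up, the work surface at z = 0. Lengths are in m, angles in rad, forces in N, time in s.
With the tool pointing down it reaches from about 0.25 to 0.775 m from the base axis. Payload 4 kg.
Tool frame: the origin (TCP) lies midway between the tips of the shut fingers; the grasp point (between the pads) lies 19 mm behind it; z points along the fingers, y is the direction in which the jaws open and shut (so a half turn about z gives the same grasp; the last joint's range is limited). The gripper opens to 94 mm and grips with 3 to 60 N. Pads are 16 mm wide; open, the fingers measure 119 mm over their backs; the gripper's body (75 mm by 177 mm) begins 78 mm behind the grasp point.
Start: joints at [-1.207, 0.087, 1.371, -0, 1.684, -0.103], TCP at [0.248, -0.491, 0.206] pointing down, gripper open.
Joint ranges: [-3.1, 3.1], [-0.76, 2.03], [0.27, 2.55], [-1.08, 4.22], [0.17, 2.65], [-2.57, 2.57]. Speed limits (rad/s): [2.79, 2.79, 3.14, 3.14, 3.14, 3.14].

INTERFACE

Orientations are given as [roll, pitch, yaw] about the fixed x, y, z axes, in that order (R = Rz(yaw) Ry(pitch) Rx(roll)).
In Python, from bench import robot, cams gives the robot as it stands.
- The arm moves only by the tool step_arm, never from a script. Its argument "plan" is a list that holds one entry, the list of rows, each a list of 5 numbers: the shift along the world's x, y, z in mm, then the turn about the world's z in rad, then the opening in per cent of the stroke, from 0 (shut) to 100 (fully open). In form: [[[tx, ty, tz, turn, fingers], ...]]. A call has 1 to 8 rows; each row is the pose to reach, as a shift and turn from the pose commanded when the call began; what a row does not reach only later rows make up. A row lasts 1/12 s, in which the tool goes at most 41.7 mm and 7.16 degrees, less where a joint would pass 70% of its speed; a pose out of reach is approached as far as the arm can. A call with a gripper value outside its range is refused whole. The fingers move at their own pace and stop on an object; the grip force is fixed at half the most. Time passes only in rows, so rows that repeat a pose let the fingers close. It gives the time, the measured TCP pose, the force and the opening at its end, in the units of the state.
- robot.get_obs(): the state, without advancing time (a new reading comes with each control period).
- cams.snapshot(name): name is "side" or "top" or "wrist"; returns a dict with "frame" (480x640x3 uint8, red, green, blue), "camera_matrix" (3x3 intrinsics, pixels), "origin" and "attitude" of the camera in the world; the wrist camera has in their place "T_tool_cam" (4x4, takes a point from camera to tool coordinates, whose origin is the TCP and whose axes are the flange's). Camera axes: x right, y down, z forward; pixel columns grow to the right and rows downward; lengths in m; the calibration is good to about 2 mm. A picture is of the moment at which its call begins: read the wrist's pose just before it. There is no depth.
- robot.close_job(): hands the job in, once; it reports no verdict.
The state is a dict: "time": time; "joint_positions": joint angles; "qvel": joint speeds; "joint_torque": joint torques, N m; "tool_pos": TCP position; "ee_rot": TCP orientation; "wrist_force": force on the tool from outside, world axes, zero at the start; "wrist_torque": the same for the moment, N m; "width": finger opening in m.
Only numpy, scipy, OpenCV 4.12 (cv2) and the standard library are available. Lean on these libraries where they do the work, as an engineer would, in place of code of your own. Each camera call takes 0.05 s, during which the arm holds its last target. There are 200 camera calls.

## Working session

There is one attempt and no reset: what is moved stays moved. The work goes in short steps, Python scripts to look and compute and a tool call to move; the robot and the scene stay as the last step left them, time stands still between calls to the robot, and variables do not carry over. Pictures are saved under pics/ and viewed, about 8 in all and at most 12, crops included, and the job is handed in when it is done.

Besides the shell and the picture viewer there is one more tool, called after ">>>" as name(argument=value, ...), one argument or row to a line, values as JSON. step_arm: Moves the arm, as the interface text tells. Its arguments: {"type":"object","properties":{"plan":{"type":"array"}},"required":["plan"]}

```bash
mkdir -p pics
python3 - <<'E'
from bench import robot,cams
import cv2,pickle
S={}
for n in("top","side"):
    s=cams.snapshot(n);S[n]=s;cv2.imwrite(f"pics/{n}1.png",s["frame"][:,:,::-1]);print(n,s["camera_matrix"],s["origin"],s["attitude"])
pickle.dump(S,open("s1.pkl","wb"));print(robot.get_obs())
E
```

```text
top [[566.20285797   0.         316.36551775]
 [  0.         566.20285797 241.41718538]
 [  0.           0.           1.        ]] [0.49601981 0.06767909 1.39191292] [-3.0335547  -0.02466243 -1.55441947]
side [[557.30449905   0.         323.07784655]
 [  0.         557.30449905 226.93186755]
 [  0.           0.           1.        ]] [ 0.58056289 -0.61068123  0.83496845] [-2.39258091  0.0071389  -0.0673199 ]
{'time': 0.1, 'joint_positions': array([-1.20709480e+00,  8.78747766e-02,  1.37206647e+00, -4.44356843e-05,
        1.68360293e+00, -1.03108058e-01]), 'qvel': array([ 0.00147077, -0.0006624 , -0.00481836,  0.00036185, -0.00076207,
        0.00036812]), 'joint_torque': array([ 2.41524780e-03, -3.41251194e+01, -3.03302050e+01,  7.20041315e-02,
        3.04632378e-02, -9.53241420e-05]), 'tool_pos': array([ 0.24732602, -0.49070941,  0.20444327]), 'ee_rot': array([-3.13964695e+00, -1.56933187e-04,  4.66804477e-01]), 'wrist_force': array([-0.17609101, -0.56800289, -0.05830391]), 'wrist_torque': array([ 0.00229326, -0.00871697,  0.04256212]), 'width': 0.09409981383656456}
```

View pics/top1.png

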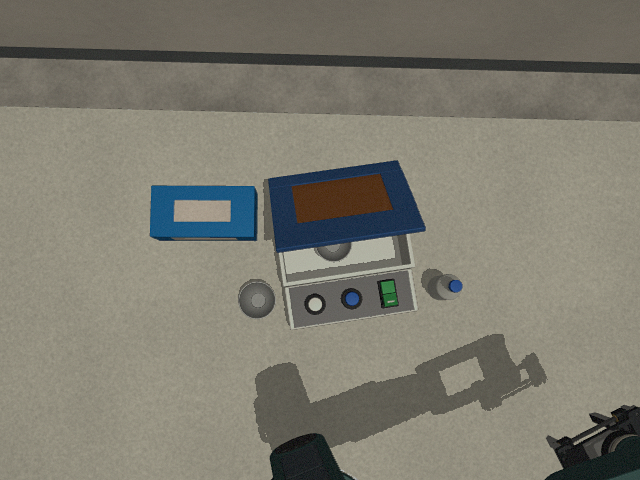

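View pics/side1.png

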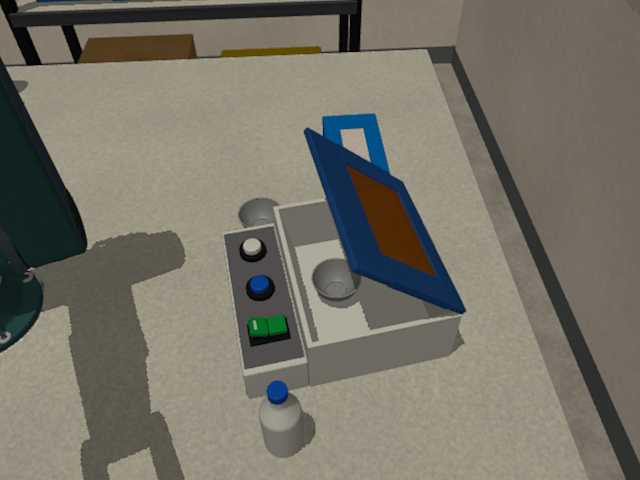

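Top view: white button at (315,304), blue at (352,298) and rocker at (389,293). The lid runs from its front edge (276,250)–(425,230) to the hinge side (268,180)–(398,161). In the side view, white is at (252,247), blue at (260,286), the rocker at (268,328), and the lid front corners at (308,130) and (355,275).

```bash
cat > h.py <<'E'
import numpy as np,cv2
from scipy.spatial.transform import Rotation as Rn
def cam(s):return s["camera_matrix"],np.array(s["origin"]),Rn.from_euler("xyz",s["attitude"]).as_matrix()
def ray(c,uv):
    K,o,R=c;d=R@np.linalg.solve(K,[*uv,1.]);return o,d/np.linalg.norm(d)
def plane(c,uv,z):
    o,d=ray(c,uv);return o+d*(z-o[2])/d[2]
def tri(c1,u1,c2,u2):
    o1,d1=ray(c1,u1);o2,d2=ray(c2,u2)
    t=np.linalg.lstsq(np.c_[d1,-d2],o2-o1,rcond=None)[0];a,b=o1+t[0]*d1,o2+t[1]*d2
    return (a+b)/2,np.linalg.norm(a-b)
def blob(f,lo,hi,box):
    h=cv2.cvtColor(f,cv2.COLOR_RGB2HSV);m=cv2.inRange(h,np.array(lo),np.array(hi));x0,y0,x1,y1=box
    k=np.zeros_like(m);k[y0:y1,x0:x1]=m[y0:y1,x0:x1]
    c=max(cv2.findContours(k,0,2)[0],key=cv2.contourArea);M=cv2.moments(c);return (M["m10"]/M["m00"],M["m01"]/M["m00"]),c
E
python3 - <<'E'
from h import *
import pickle
np.set_printoptions(precision=4,suppress=True)
S=pickle.load(open("s1.pkl","rb"));T,D=cam(S["top"]),cam(S["side"])
B=((100,120,60),(130,255,255));G=((45,100,40),(80,255,255));W=((0,0,150),(180,60,255))
P={}
for n,c,bt,bs in(("blue",B,(335,285,370,312),(245,270,276,300)),("green",G,(370,270,410,315),(240,305,300,350)),("white",W,(303,293,327,315),(240,236,264,258))):
    u,_=blob(S["top"]["frame"],*c,bt);v,_=blob(S["side"]["frame"],*c,bs)
    p,e=tri(T,u,D,v);P[n]=p;print(n,u,v,"tri",p,e,"top@.102",plane(T,u,.102),"side",plane(D,v,.102))
y=P["white"]-P["green"];print("pitch",np.linalg.norm(y[:2]),"yaw",np.arctan2(-y[0],y[1]))
for n,u,v in(("lidL",(277,250),(308,130)),("lidR",(425,230),(355,275))):print(n,*tri(T,u,D,v))
print("hingeR",*tri(T,(397,161),D,(462,309)))
print("bottle cap",*tri(T,(455,286),D,(277,390)))
E
```

```text
blue (351.7477820025348, 298.36248415716096) (258.8976377952756, 283.75918635170603) tri [ 0.5074 -0.0449  0.0959] 0.0011048570661308101 top@.102 [ 0.5079 -0.0443  0.102 ] side [ 0.5075 -0.0497  0.102 ]
green (388.5212418300654, 292.9438997821351) (266.86834733893556, 325.8703845174433) tri [ 0.521  -0.1289  0.0975] 0.0013929904456028862 top@.102 [ 0.5216 -0.1281  0.102 ] side [ 0.5207 -0.1319  0.102 ]
white (314.92241379310343, 304.0) (251.40509259259255, 244.68287037037032) tri [0.4935 0.039  0.0994] 0.0006510047397109827 top@.102 [0.4938 0.0391 0.102 ] side [0.4935 0.0366 0.102 ]
pitch 0.17009316023832188 yaw 0.16227660453791737
lidL [0.6    0.1195 0.2806] 0.002784504388128614
lidR [ 0.6459 -0.1752  0.2725] 0.0016368726046132934
hingeR [ 0.8197 -0.1421  0.1312] 0.003509129909593756
bottle cap [ 0.5383 -0.2663  0.155 ] 0.0002161588658729691
```

>>> step_arm(
  plan=[
    [[10, 10, 38, -0.1, 0], [20, 20, 75, -0.2, 0], [40, 45, 105, -0.3, 0], [65, 77, 115, -0.305, 0], [91, 109, 120, -0.305, 0], [117, 141, 120, -0.305, 0], [143, 173, 120, -0.305, 0], [169, 205, 120, -0.305, 0]],
  ],
)

```text
time: 0.77
tool_pos: [0.4169, -0.285, 0.3254]
ee_rot: [3.142, 0.0, 0.161]
wrist_force: [1.2, -0.2, 0.4]
width: 0.0445
```

>>> step_arm(
  plan=[
    [[26, 32, 0, 0, 0], [52, 64, 0, 0, 0], [78, 96, 0, 0, 0], [104, 128, 0, 0, 0], [130, 160, 0, 0, 0], [156, 192, 0, 0, 0], [182, 224, 0, 0, 0], [208, 256, 0, 0, 0]],
  ],
)

```text
time: 1.43
tool_pos: [0.6249, -0.0287, 0.3249]
ee_rot: [-3.142, 0.001, 0.162]
wrist_force: [0.2, -0.3, 0.3]
width: 0.0005
```

>>> step_arm(
  plan=[
    [[5, 5, 0, 0, 0], [5, 5, 0, 0, 0]],
  ],
)

```text
time: 1.6
tool_pos: [0.6301, -0.0233, 0.3231]
ee_rot: [-3.14, 0.003, 0.166]
wrist_force: [-0.6, 0.1, 0.6]
width: 0.0005
```

Run:
```python
from bench import robot,cams
import cv2
s=cams.snapshot("side");cv2.imwrite("pics/side2.png",s["frame"][:,:,::-1]);o=robot.get_obs();print(o["time"],o["tool_pos"],o["ee_rot"],o["wrist_force"],o["width"])
```

```text
1.65 [ 0.62923835 -0.0250103   0.32398774] [-3.14151636e+00  2.88430595e-03  1.63552317e-01] [-0.86242726 -0.69372192 -0.94866812] -4.2668786586453245e-05
```

View pics/side2.png

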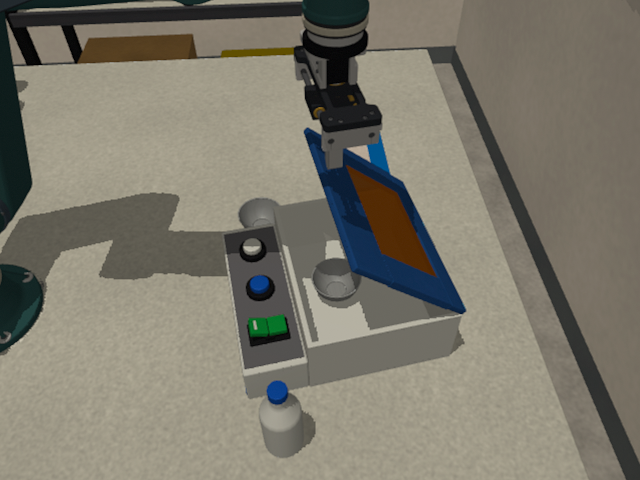

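The gripper is above the lid, near its front edge, with the tip at about (333,168). I'll move slightly inward, then follow the lid's arc down.

>>> step_arm(
  plan=[
    [[14, 2, 0, 0, 0], [14, 2, -30, 0, 0], [14, 2, -50, 0, 0], [10, 2, -60, 0, 0], [5, 1, -69, 0, 0], [0, 0, -77, 0, 0]],
  ],
)

```text
time: 2.15
tool_pos: [0.6278, -0.0278, 0.2489]
ee_rot: [3.141, -0.0, 0.159]
wrist_force: [0.3, 0.2, 3.1]
width: 0.0002
```

>>> step_arm(
  plan=[
    [[-5, -1, -8, 0, 0], [-11, -2, -18, 0, 0], [-16, -3, -28, 0, 0], [-20, -3, -37, 0, 0], [-24, -4, -47, 0, 0], [-28, -4, -56, 0, 0], [-31, -5, -66, 0, 0], [-34, -5, -76, 0, 0]],
  ],
)

```text
time: 2.82
tool_pos: [0.5944, -0.0328, 0.1732]
ee_rot: [3.14, -0.001, 0.159]
wrist_force: [0.2, -1.7, 2.5]
width: 0.0004
```

>>> step_arm(
  plan=[
    [[-2, 0, -9, 0, 0], [-3, 0, -18, 0, 0], [-4, 0, -26, 0, 0], [-5, 0, -33, 0, 0], [-6, -1, -38, 0, 0], [-6, -1, -41, 0, 0]],
  ],
)

```text
time: 3.32
tool_pos: [0.5891, -0.0312, 0.1321]
ee_rot: [-3.141, -0.0, 0.162]
wrist_force: [-4.3, 0.5, 14.2]
width: 0.0007
```

>>> step_arm(
  plan=[
    [[0, 0, -1, 0, 0], [0, 0, -2, 0, 0], [0, 0, -2, 0, 0]],
  ],
)

```text
time: 3.57
tool_pos: [0.589, -0.0311, 0.1322]
ee_rot: [-3.141, -0.001, 0.162]
wrist_force: [-5.0, 1.1, 10.5]
width: 0.0006
```

>>> step_arm(
  plan=[
    [[0, 0, 30, 0, 0], [0, 0, 60, 0, 0], [-25, -28, 60, 0, 0], [-50, -57, 60, 0, 0], [-75, -86, 60, 0, 0], [-88, -101, 50, 0, 0], [-88, -101, 30, 0, 0], [-88, -101, 30, 0, 0]],
  ],
)

```text
time: 4.23
tool_pos: [0.4986, -0.1325, 0.1558]
ee_rot: [-3.138, 0.005, 0.16]
wrist_force: [0.2, 0.5, -1.0]
width: 0.0007
```

Run:
```python
from bench import robot,cams
import cv2,numpy as np
o=robot.get_obs();print(o["time"],o["tool_pos"],o["ee_rot"],o["wrist_force"])
s=cams.snapshot("side");t=cams.snapshot("top")
a=s["frame"][100:420,180:500];b=t["frame"][140:340,230:470]
b=cv2.resize(b,(384,320));a=cv2.resize(a,(384,384))[:320*384//320]
b=cv2.copyMakeBorder(b,0,64,0,0,0)
cv2.imwrite("pics/c3.png",np.hstack([a,b])[:,:,::-1])
```

```text
4.2333 [ 0.49855555 -0.132549    0.15575435] [-3.13787901  0.00546756  0.15989233] [ 0.17619527  0.49051758 -1.00223657]
```

View pics/c3.png

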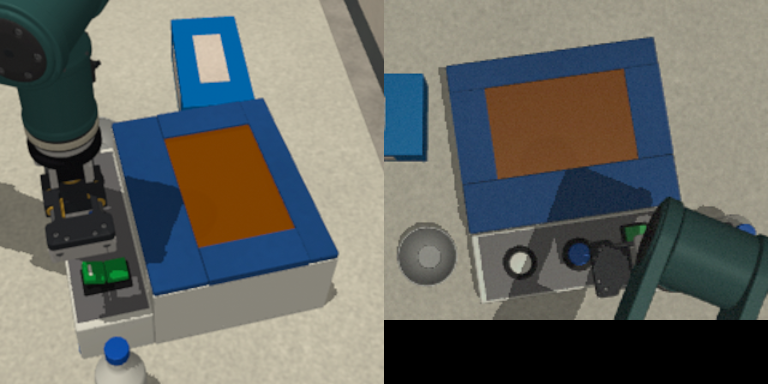

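The lid is shut flat and its blue and amber top matches the cabinet outline. The tool is over the rocker's near half, at crop (95,270) in the side view. Pressing the rocker now.

>>> step_arm(
  plan=[
    [[1, 0, -20, 0, 0], [1, 0, -38, 0, 0], [1, 0, -44, 0, 0], [1, 0, -48, 0, 0], [1, 0, -51, 0, 0], [1, 0, -53, 0, 0]],
  ],
)

```text
time: 4.83
tool_pos: [0.5027, -0.1325, 0.1076]
ee_rot: [3.141, -0.001, 0.162]
wrist_force: [-1.9, 0.9, 2.5]
width: 0.0008
```

>>> step_arm(
  plan=[
    [[0, 0, -1, 0, 0], [0, 0, -2, 0, 0], [0, 0, -2, 0, 0]],
  ],
)

```text
time: 5.08
tool_pos: [0.5026, -0.1327, 0.1051]
ee_rot: [3.141, -0.001, 0.162]
wrist_force: [-1.1, 0.5, 1.2]
width: 0.0004
```

>>> step_arm(
  plan=[
    [[0, 0, -1, 0, 0], [0, 0, -2, 0, 0], [0, 0, -3, 0, 0], [0, 0, -4, 0, 0], [0, 0, -4, 0, 0]],
  ],
)

```text
time: 5.5
tool_pos: [0.5024, -0.1327, 0.1022]
ee_rot: [3.141, -0.001, 0.162]
wrist_force: [-3.2, 1.0, 7.2]
width: 0.0006
```

>>> step_arm(
  plan=[
    [[0, 0, -1, 0, 0], [0, 0, -2, 0, 0], [0, 0, -2, 0, 0]],
  ],
)

```text
time: 5.75
tool_pos: [0.5025, -0.1327, 0.1021]
ee_rot: [3.14, -0.002, 0.162]
wrist_force: [-5.4, 2.8, 15.1]
width: 0.0004
```

The rocker hit its stop: tip at z 0.102 m, with the force rising to 15 N. Next I'll lift, move over blue and check.

>>> step_arm(
  plan=[
    [[0, 0, 30, 0, 0], [0, 0, 60, 0, 0], [2, 29, 60, 0, 0], [4, 58, 60, 0, 0], [5, 87, 60, 0, 0], [5, 87, 45, 0, 0], [5, 87, 45, 0, 0]],
  ],
)

```text
time: 6.33
tool_pos: [0.506, -0.0442, 0.1411]
ee_rot: [-3.141, 0.003, 0.164]
wrist_force: [-0.5, -0.1, -0.4]
width: 0.0004
```

Run:
```python
from bench import robot,cams
from h import *
o=robot.get_obs();print(o["time"],o["tool_pos"],o["wrist_force"])
s=cams.snapshot("side");w=cams.snapshot("wrist")
K,og,R=cam(s);f=s["frame"].copy()
for p in((.507,-.046,.102),o["tool_pos"]):
    q=K@(R.T@(np.array(p)-og));print(q[:2]/q[2])
a=cv2.resize(f[210:370,210:330],(360,480));cv2.imwrite("pics/c4.png",np.hstack([a,cv2.resize(w["frame"],(440,330),interpolation=cv2.INTER_AREA)[:, :] if 0 else cv2.copyMakeBorder(cv2.resize(w["frame"],(440,330)),0,150,0,0,0)])[:,:,::-1])
```

```text
6.3333 [ 0.50599287 -0.0442295   0.14114936] [-0.49351695 -0.09130135 -0.41780909]
[258.61165352 281.97310362]
[255.74072221 266.2087756 ]
```

View pics/c4.png

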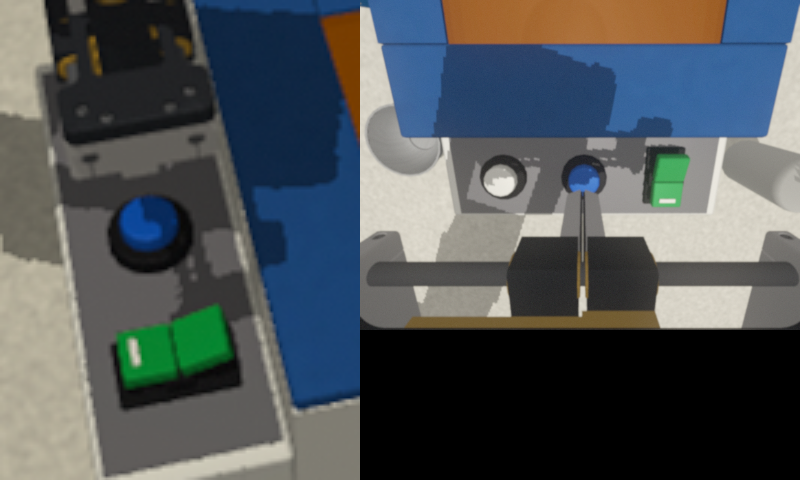

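The rocker is on: its far half is raised and its near half level, at crop (170,355). The lid is shut, and blue, at crop (148,225), is directly under the tip. Pressing now.

>>> step_arm(
  plan=[
    [[1, -2, -20, 0, 0], [1, -2, -34, 0, 0], [1, -2, -40, 0, 0], [1, -2, -44, 0, 0], [1, -2, -47, 0, 0], [1, -2, -49, 0, 0]],
  ],
)

```text
time: 6.93
tool_pos: [0.5078, -0.0485, 0.0961]
ee_rot: [3.14, 0.001, 0.161]
wrist_force: [-7.9, -0.6, 14.3]
width: 0.0004
```

At the stop, with 14 N on the tip. I'll hold for about a second, then release and retreat upward.

>>> step_arm(
  plan=[
    [[0, 0, 0, 0, 0], [0, 0, 0, 0, 0], [0, 0, 0, 0, 0], [0, 0, 0, 0, 0], [0, 0, 0, 0, 0], [0, 0, 0, 0, 0]],
  ],
)

```text
time: 7.43
tool_pos: [0.5083, -0.0484, 0.0963]
ee_rot: [3.14, -0.001, 0.161]
wrist_force: [-4.3, -1.5, 5.6]
width: 0.0003
```

>>> step_arm(
  plan=[
    [[0, 0, 0, 0, 0], [0, 0, 0, 0, 0], [0, 0, 0, 0, 0], [0, 0, 0, 0, 0], [0, 0, 0, 0, 0], [0, 0, 0, 0, 0]],
  ],
)

```text
time: 7.93
tool_pos: [0.5083, -0.0484, 0.0962]
ee_rot: [3.14, -0.001, 0.161]
wrist_force: [-3.5, -0.5, 6.1]
width: 0.0006
```

>>> step_arm(
  plan=[
    [[0, 0, 20, 0, 0], [0, 0, 50, 0, 0], [0, 0, 90, 0, 0], [0, 0, 130, 0, 0], [-30, 0, 150, 0, 0], [-60, 0, 160, 0, 0], [-90, 0, 160, 0, 0], [-90, 0, 160, 0, 0]],
  ],
)

```text
time: 8.6
tool_pos: [0.416, -0.0476, 0.2572]
ee_rot: [3.139, -0.005, 0.161]
wrist_force: [-0.1, -0.2, -0.3]
width: 0.0001
```

Run:
```python
from bench import robot,cams
from h import *
o=robot.get_obs();print(o["time"],o["tool_pos"],o["wrist_force"])
s=cams.snapshot("side");w=cams.snapshot("wrist")
cv2.imwrite("pics/c5.png",np.hstack([cv2.resize(s["frame"][100:480,180:484],(384,480)),cv2.copyMakeBorder(cv2.resize(w["frame"],(400,300)),0,180,0,0,0)])[:,:,::-1])
```

```text
8.6 [ 0.41597328 -0.04755749  0.25722162] [-0.13241071 -0.23447141 -0.26159234]
```

View pics/c5.png

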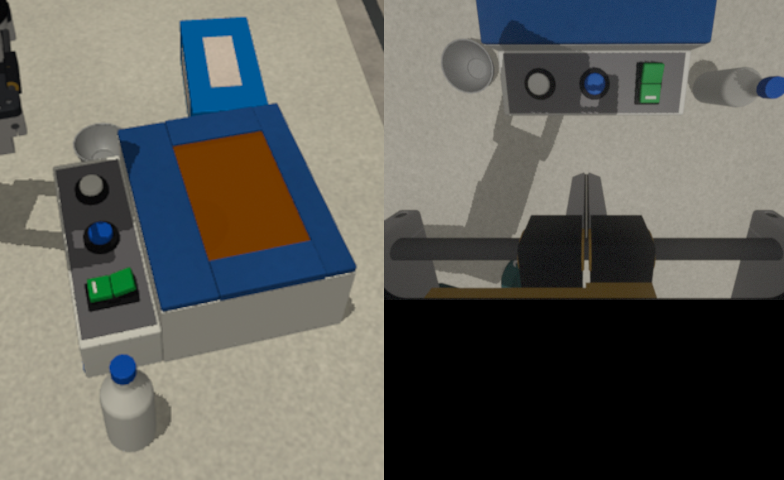

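The lid is shut, the rocker is on, blue is back out at crop (100,235), white is out, and the bottle and outer bowl are in place. The arm is clear of everything.

```bash
python3 -c "
from bench import robot
print(robot.close_job())"
```

```text
the job is handed in; nothing more can be done
None
```

I shut the lid, tipped the green rocker on, then held the blue button in for a little over a second and let it spring back. The job was handed in at about 8.6 s on the robot's clock, well inside the 50 s limit.

- **Lid:** it came to rest with the tip at z = 0.132 m, the height of the shut lid's top. The tip was then pressing with 10–14 N, and the pictures show the lid lying flat.
- **Rocker:** the tip stopped at z = 0.102 m, level with the pivot, with 15 N on it. The pictures show the near half level and the far half raised, and it stayed that way.
- **Blue button:** it was held at z = 0.096 m, which is 6 mm down and the full travel. The force was 14 N on arrival and settled at about 6 N, not far above the 5 N needed for full travel, so the height is the stronger evidence that it was right in. The last picture shows it back out.
- **Left alone:** the white button was never touched. In the last picture the bottle and the outer bowl look undisturbed. The inner bowl is hidden under the lid, so I couldn't check it afterwards, but nothing entered the chamber.

At hand-in the arm was clear, with near-zero force on the wrist. No check failed or disagreed.

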